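# Find the flush catch and release the topping case's lid

## Robot

A 7-joint arm with a two-finger parallel gripper is mounted at the origin on the work surface. World frame = base frame: x ahead of the robot, y to its left, z up, the work surface at z = 0. Lengths are in mm, angles in rad, forces in N, time in s.
With the tool pointing down it reaches from about 400 to 875 mm from the base axis. Payload 19.3 kg.
Tool frame: the origin (TCP) lies at the very end of the fingers, on their centre line; the grasp point (between the pads) lies env.grip_depth behind it (env.grip_depth is the distance from the TCP to the grasp point, in mm); z points along the fingers, y is the line along which they close (so a half turn about z gives the same grasp; the last joint's range is limited). The gripper opens to 85 mm and grips with 20 to 120 N. Pads are 22 mm wide; open, the fingers measure 114 mm over their backs; the gripper's body (76 mm by 85 mm) begins 54 mm behind the grasp point. The pads swing forward as they close: fully open they stand 13 mm farther back than shut.
Start: joints at [-1.371, 0.521, -0.036, 1.599, 0.021, 1.021, -0.113], TCP at [166.606, 602.376, 199.391] pointing down, gripper open.
Joint ranges: [-2.91, 2.91], [-0.3, 2.13], [-1.5, 1.42], [0.17, 2.43], [-1.26, 4.41], [0.16, 1.93], [-2.52, 2.52]. Speed limits (rad/s): [1.89, 1.89, 2.39, 2.39, 3.01, 3.01, 3.01].

## Interface

Orientations are given as a 3x3 rotation matrix whose columns are the frame's x, y, z axes.
In Python, from cell import telemetry, imaging, env gives the robot as it stands. The module is installed in compiled form; this text tells all that it offers.
- The arm moves only by the tool send_rows, never from a script. Its argument "series" is a list that holds one entry, the list of rows, each a list of 7 numbers: the closure, from -1 (fully open) to 1 (shut), then the shift along the world's x, y, z in m, then the turn, a rotation vector about the world's x, y, z in rad. A call has 1 to 20 rows; each row is the pose to reach, as a shift and turn from the pose commanded when the call began; what a row does not reach only later rows make up. A row lasts 1/12 s, in which the tool goes at most 41.7 mm and 7.16 degrees, less where a joint would pass 70% of its speed; a pose out of reach is approached as far as the arm can. A call with a gripper value outside its range is refused whole. The fingers move at their own pace and stop on an object; "newtons" is the grip in N (left out, the last holds). Time passes only in rows, so rows that repeat a pose let the fingers close. It gives the time, the measured TCP pose, the force, the opening and the grip force at its end, in the units of the state.
- telemetry.state(): the state, without advancing time (a new reading comes with each control period).
- imaging.snapshot(name): name is "scene" or "top" or "wrist"; returns a dict with "img" (384x512x3 uint8, red, green, blue), "z_map" (384x512 float32, mm along the optical axis (not along the pixel's ray), 0 where there is no reading), "K" (3x3 intrinsics, pixels), "pose" (4x4, takes a point from camera to world coordinates); the wrist camera has in their place "T_tool_cam" (4x4, takes a point from camera to tool coordinates, whose origin is the TCP and whose axes are the flange's). Camera axes: x right, y down, z forward; pixel columns grow to the right and rows downward; lengths in mm; the calibration is good to about 2 mm. A picture is of the moment at which its call begins: read the wrist's pose just before it.
- env.sign_off(): hands the job in; it is judged then, once.
The state is a dict: "time": time; "joint_positions": joint angles; "joint_velocities": joint speeds; "joint_efforts": joint torques, N m; "ee_pos": TCP position; "tcp_rot": TCP orientation; "wrist_force": force on the tool from outside, world axes, zero at the start; "moment": the same for the moment, N m; "finger_gap": finger opening in mm; "gripper_force": force on a finger pad.
Only numpy, scipy, OpenCV 4.12 (cv2) and the standard library are available. Lean on these libraries where they do the work, as an engineer would, in place of code of your own. Each camera call takes 0.05 s, during which the arm holds its last target. There are 200 camera calls.

## Task

The stainless topping case is shut: its lid is held by a spring push-catch, a steel plate that sits flush and almost unseen somewhere along the strip in the middle of the ledge in front of the lid. Feel along that strip, pressing here and there with the fingertips, until a place gives, press the catch right in so that the lid is released, then take the hand away and let the lid spring up by itself and stay open. Do not lift, pry or push the lid, and leave the bottles, pots and dishes where they stand.

Things in the scene. Friction and masses are not known exactly. Their poses are not given: they have to be found in the camera images.
- case: Topping case, fixed, on levelling legs (its height varies by 25): stainless box 360 deep (x) x 600 wide (y) x 175 high. Origin: centre of its underside; -x is the front (black thermostat panel), towards the robot; z up. Top level at 175. The front 100 mm of the top is a rigid ledge; the lid lies flush behind it. Bottle and saucer stand on the ledge's ends, y about -250 and +240
- strip_mid (a point): Middle of the strip, on the ledge's top surface (axes as the case: x to the back, y along the strip, z up). The catch plate's centre is on this line, anywhere from y = -85 to +85 mm. Plate 62 (y) x 43 (x), same steel, top 1.5 below the ledge, in an opening 65 x 46 with a thin dark seam. It gives only where the tips fit wholly inside the opening; all else is rigid
- catch (a joint): Catch plate's travel downwards, m: 0 out, 0.005 fully in (top then 6.5 mm below the ledge). Spring: about 2 N to start, 5.5 to 6.5 N fully in; the lid is let go at about 0.0035. It comes out again when the finger leaves
- lid (a joint): Angle of the lid about its hinge along the back edge, rad: 0 shut and latched, 1.25 fully open (stop). Once released its spring lifts it to the stop in about 2 s, damped, with under 5 N at the front edge
- lid_panel: The lid: clear window in a steel frame, 228 (x) x 596 x 10, its front edge 50 mm behind the strip's centre line. Origin on the hinge line at its middle, 150 behind the case's centre, 170 above its underside; shut, its axes are the case's. As it opens its front edge swings up and away to the back
- chili_ledge: Red chili-oil bottle with orange cap, 38 x 38 x 104, on the right (-y) end of the ledge. Loose, must stay where it stands. Origin at the centre of its foot, z up
- saucer: White saucer, diameter 80, 18 high, on the left (+y) end of the ledge. Loose, must stay where it stands. Origin at the centre of its foot, z up
- chili_tray: Red chili-oil bottle with orange cap, 38 x 38 x 104, on the small steel tray at the front left. Loose, must stay where it stands. Origin at the centre of its foot, z up
- soy_dark: Dark soy dispenser with steel top, diameter 68, 126 high, on the right. Loose, must stay where it stands. Origin at the centre of its foot, z up
- soy_light: Pale vinegar dispenser with steel top, diameter 68, 126 high, on the right. Loose, must stay where it stands. Origin at the centre of its foot, z up
- canister_ginger: Square clear canister with steel lid, 98 x 98 x 123, pale contents, left of the case or in front of its left end. Loose, must stay where it stands. Origin at the centre of its foot, z up
- canister_takana: Square clear canister with steel lid, 98 x 98 x 123, dark contents, left of the case or in front of its left end. Loose, must stay where it stands. Origin at the centre of its foot, z up
- pump: White pump bottle, diameter 68, 168 high, on the right. Loose, must stay where it stands. Origin at the centre of its foot, z up

How it is judged (in metres and radians):
On the way, in this order (a step that is already met when the one before it is completed fails the run):
1. the catch is pressed in while the lid is still down (value of joint catch above 0.0025 m and value of joint lid below 0.5 rad), for 0.04 s.
2. the lid has sprung up, the catch out again (value of joint lid above 1 rad and value of joint catch below 0.0015 m), for 0.2 s.
At the end, for the whole second after the job is handed in: The lid stands open by more than 1.0 rad and at rest, the catch plate is out again (pressed less than 1.5 mm), and every loose thing is upright within 20 mm of where it was (all of step 2 and velocity of joint lid between -0.1 and 0.1 rad/s and distance of each of chili_ledge, saucer, chili_tray, soy_dark, soy_light, canister_ginger, canister_takana, pump from where it was at the start of the episode below 0.02 m and angle between each of chili_ledge, saucer, chili_tray, soy_dark, soy_light, canister_ginger, canister_takana, pump's own z axis and vertical below 0.2 rad); the robot touches nothing.
It fails at once if the lid is pried, lifted or pushed: the robot bears on the lid with more than 25 N (contact force between any of the fingers, the arm and lid_panel above 25 N).
It fails at once if a bottle, pot or dish is shifted by more than 20 mm, lifted or tipped (distance of any of chili_ledge, saucer, chili_tray, soy_dark, soy_light, canister_ginger, canister_takana, pump from where it was at the start of the episode above 0.02 m or angle between any of chili_ledge, saucer, chili_tray, soy_dark, soy_light, canister_ginger, canister_takana, pump's own z axis and vertical above 0.2 rad).
It also fails if it takes over 48 s, if anything falls off the work surface, if the arm or the gripper's body presses on something with over 40 N, if the wrist force passes 120 N, or if a joint passes its speed limit or range.

## Working session

There is one attempt and no reset: what is moved stays moved. The work goes in short steps, Python scripts to look and compute and a tool call to move; the robot and the scene stay as the last step left them, time stands still between calls to the robot, and variables do not carry over. Pictures are saved under pics/ and viewed, at most 10 in all, crops included, and the job is handed in when it is done.

Besides the shell and the picture viewer there is one more tool, called after "Call:" as name([rows], argument=value, ...), one row to a line, values as JSON. send_rows: Moves the arm, as the interface text tells. Its arguments: {"type":"object","properties":{"series":{"type":"array","items":{"type":"array","items":{"type":"array","items":{"type":"number"}}}},"newtons":{"type":"number"}},"required":["series"]}

```bash
mkdir -p pics
python3 - <<'E'
from cell import telemetry, imaging, env
import cv2,numpy as np,pickle
s=telemetry.state(); print(s['time'],s['ee_pos'],s['tcp_rot'],s['wrist_force'],s['finger_gap'],env.grip_depth)
ims=[]
for n in('scene','top'):
    d=imaging.snapshot(n); pickle.dump(d,open(n+'.pkl','wb')); print(n,d['K'],d['pose'])
    cv2.imwrite(f'pics/{n}.png',d['img'][:,:,::-1])
E
```

```text
0.0 [166.52890378 602.01779716 198.84207243] [[-9.63823567e-01  2.66540966e-01 -2.12357184e-04]
 [ 2.66541034e-01  9.63822920e-01 -1.12120557e-03]
 [-9.41724937e-05 -1.13724625e-03 -9.99999349e-01]] [0.87065775 0.69525859 0.19432637] 85.31820173232998 18.700000000000003
scene [[496.38289959   0.         256.47190321]
 [  0.         496.38289959 192.37816154]
 [  0.           0.           1.        ]] [[ 7.34208242e-01  5.79640073e-01 -3.53490654e-01  1.05449238e+03]
 [ 6.78873886e-01 -6.33140194e-01  3.71838328e-01 -5.42087647e+02]
 [-8.27674552e-03 -5.12982339e-01 -8.58359258e-01  1.40880767e+03]
 [ 0.00000000e+00  0.00000000e+00  0.00000000e+00  1.00000000e+00]]
top [[465.7090131    0.         252.58404541]
 [  0.         465.7090131  193.30817585]
 [  0.           0.           1.        ]] [[-1.34718554e-02 -9.94644176e-01  1.02476688e-01  3.91662118e+02]
 [-9.99896887e-01  1.28911153e-02 -6.32723011e-03  2.76573466e+01]
 [ 4.97230378e-03 -1.02551361e-01 -9.94715283e-01  1.54070871e+03]
 [ 0.00000000e+00  0.00000000e+00  0.00000000e+00  1.00000000e+00]]
```

View pics/top.png

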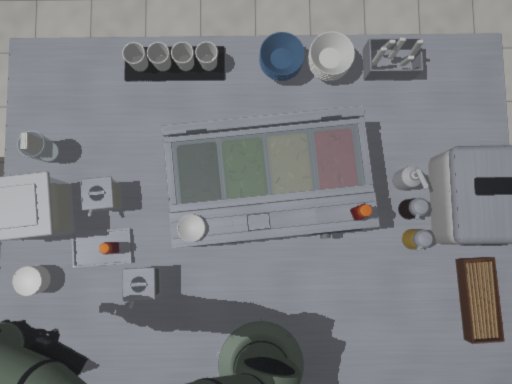

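View pics/scene.png

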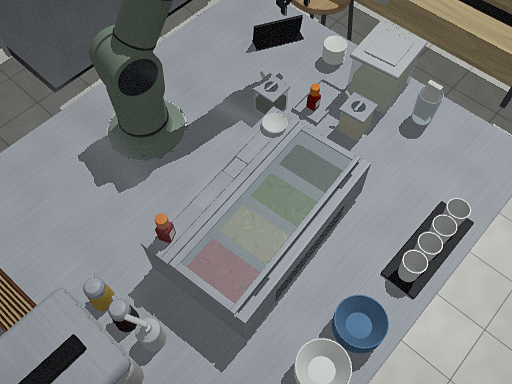

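The top view shows a thin dark rectangle, probably the seam, near (258,222). It is on the ledge between the saucer at (191,228) and the chili bottle at (363,212). I'll enlarge that area and measure it.

```bash
cat > h.py <<'E'
import numpy as np,cv2,pickle
def pt(d,u,v,z):
    K,T=d['K'],d['pose']; r=T[:3,:3]@np.linalg.inv(K)@[u,v,1]; return T[:3,3]+r*(z-T[2,3])/r[2]
def dep(d,u,v):
    z=np.median(d['z_map'][v-1:v+2,u-1:u+2]); return (d['pose']@np.r_[np.linalg.inv(d['K'])@[u,v,1]*z,1])[:3]
E
python3 - <<'E'
from h import *
t=pickle.load(open('top.pkl','rb')); s=pickle.load(open('scene.pkl','rb'))
for u,v in[(225,226),(240,222),(258,222),(280,220),(310,217),(340,215),(210,213),(300,207),(350,204),(191,228),(363,212),(258,235)]: print('top',u,v,dep(t,u,v).round(1))
for u,v in[(240,160),(220,190),(200,205),(260,147)]: print('sc',u,v,dep(s,u,v).round(1))
a=cv2.resize(t['img'][185:250,165:385],None,fx=3.6,fy=3.6,interpolation=cv2.INTER_CUBIC)
b=cv2.resize(s['img'][110:240,150:300],None,fx=2.6,fy=2.6,interpolation=cv2.INTER_CUBIC)
o=np.zeros((a.shape[0]+b.shape[0],800,3),np.uint8); o[:a.shape[0],:a.shape[1]]=a; o[a.shape[0]:,:b.shape[1]]=b
cv2.imwrite('pics/crop.png',o[:,:,::-1]); print(o.shape)
E
```

```text
top 225 226 [436.5  99.8 196.1]
top 240 222 [447.5  56.5 196.5]
top 258 222 [446.8   4.6 194.9]
top 280 220 [451.6 -58.8 198.3]
top 310 217 [ 459.2 -145.7  197.2]
top 340 215 [ 463.8 -232.4  198. ]
top 210 213 [474.5 142.7 198.5]
top 300 207 [ 488.5 -117.6  196.5]
top 350 204 [ 495.3 -262.7  196.6]
top 191 228 [431.8 196.7 204.5]
top 363 212 [ 465.4 -274.1  301.3]
top 258 235 [409.4   5.2 197.6]
sc 240 160 [442.5  33.  194.7]
sc 220 190 [473.6 -81.9 197.7]
sc 200 205 [ 466.1 -154.   195.9]
sc 260 147 [454.6 107.6 195.6]
(572, 800, 3)
```

View pics/crop.png

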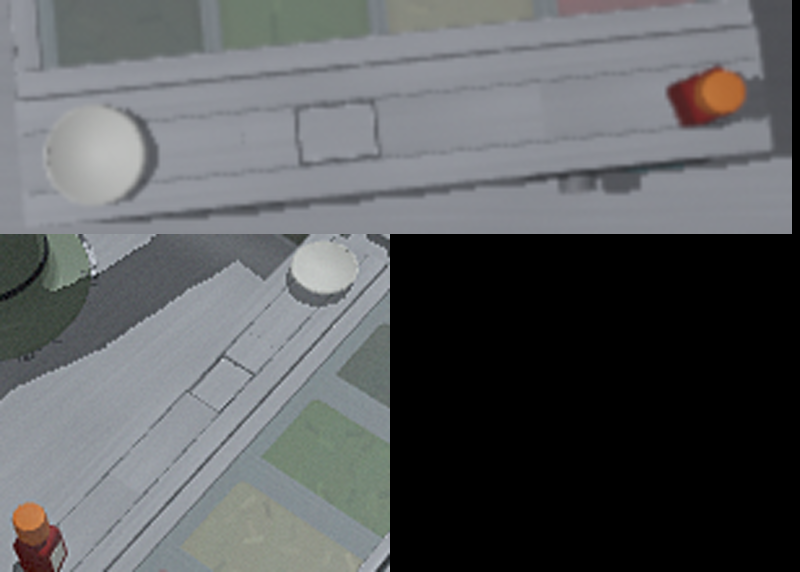

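The crop shows the closed seam rectangle, with top-crop corners of about (296,104), (376,100), (380,158) and (302,165). The scene view confirms it near (222,384). Two long lines mark the strip edges.

Run:
```python
from h import *
t=pickle.load(open('top.pkl','rb')); s=pickle.load(open('scene.pkl','rb'))
z=197
A=np.array([(296,104),(376,100),(380,158),(302,165)])/3.6+[165-.36,185-.36]
B=np.array([(224,123),(254,141),(220,177),(190,158)])/2.6+[150-.3,110-.3]
for d,P in((t,A),(s,B)):
    Q=np.array([pt(d,*p,z) for p in P]); print(Q.round(1),Q.mean(0).round(1), [np.linalg.norm(Q[i]-Q[i-1]).round(1) for i in range(4)])
# yaw from lid gap line in the top crop: (25,97)->(745,26)
for l in [((25,97),(745,26)),((180,117),(290,106)),((165,183),(290,166)),((380,97),(660,68)),((385,157),(670,124))]:
    q=[pt(t,*(np.array(p)/3.6+[164.64,184.64]),z) for p in l]; d=q[0]-q[1]; print('yaw',np.arctan2(-d[0],d[1]))
# ledge height
zs=[dep(t,u,v)[2] for u in range(215,345,3) for v in [int(222-(u-258)*.1)] if not 245<u<271]; print(np.median(zs))
```

```text
[[471.6  36.4 197. ]
 [474.  -27.8 197. ]
 [427.5 -30.2 197. ]
 [422.8  32.2 197. ]] [449.    2.7 197. ] [np.float64(49.0), np.float64(64.3), np.float64(46.5), np.float64(62.6)]
[[427.1  31.4 197. ]
 [469.4  36.5 197. ]
 [474.7 -24.3 197. ]
 [432.1 -28.9 197. ]] [450.8   3.7 197. ] [np.float64(60.5), np.float64(42.6), np.float64(61.0), np.float64(42.8)]
yaw 0.08551215602402835
yaw 0.0865746341663984
yaw 0.12145057758179166
yaw 0.0901100751821135
yaw 0.10158471386073172
197.21494660274436
```

Call:
send_rows([
  [[1,0.02,-0.02,0.04,0,0,0],[1,0.04,-0.05,0.08,0,0,0.03],[1,0.06,-0.08,0.1,0,0,0.06],[1,0.08,-0.11,0.1,0,0,0.08],[1,0.1,-0.14,0.1,0,0,0.1],[1,0.125,-0.17,0.1,0,0,0.12],[1,0.15,-0.2,0.1,0,0,0.15],[1,0.175,-0.23,0.1,0,0,0.18],[1,0.2,-0.26,0.1,0,0,0.2],[1,0.22,-0.29,0.1,0,0,0.22],[1,0.235,-0.32,0.1,0,0,0.25],[1,0.245,-0.35,0.1,0,0,0.28],[1,0.253,-0.38,0.1,0,0,0.3],[1,0.26,-0.41,0.1,0,0,0.32],[1,0.265,-0.44,0.1,0,0,0.34],[1,0.27,-0.47,0.1,0,0,0.36],[1,0.275,-0.5,0.1,0,0,0.36],[1,0.28,-0.53,0.1,0,0,0.36],[1,0.283,-0.565,0.1,0,0,0.36],[1,0.283,-0.599,0.1,0,0,0.36]],
], newtons=40)

```text
time: 1.77
ee_pos: [449.6, 1.8, 299.3]
tcp_rot: [[-0.996, -0.09, -0.0], [-0.09, 0.996, -0.0], [0.0, -0.0, -1.0]]
wrist_force: [0.2, -0.6, 0.4]
finger_gap: 0.0
gripper_force: 0.0
```

Call:
send_rows([
  [[1,0,0,-0.03,0,0,0],[1,0,0,-0.06,0,0,0],[1,0,0,-0.08,0,0,0],[1,0,0,-0.09,0,0,0],[1,0,0,-0.096,0,0,0],[1,0,0,-0.097,0,0,0],[1,0,0,-0.098,0,0,0],[1,0,0,-0.099,0,0,0],[1,0,0,-0.1,0,0,0],[1,0,0,-0.101,0,0,0],[1,0,0,-0.102,0,0,0],[1,0,0,-0.102,0,0,0]],
])

```text
time: 2.77
ee_pos: [449.6, 3.4, 197.4]
tcp_rot: [[-0.996, -0.09, 0.0], [-0.09, 0.996, 0.0], [-0.0, 0.0, -1.0]]
wrist_force: [0.7, 0.5, 0.1]
finger_gap: 0.1
gripper_force: 0.0
```

Call:
send_rows([
  [[1,0,0,-0.001,0,0,0],[1,0,0,-0.002,0,0,0],[1,0,0,-0.002,0,0,0]],
])

```text
time: 3.02
ee_pos: [449.5, 3.4, 195.2]
tcp_rot: [[-0.996, -0.09, -0.0], [-0.09, 0.996, -0.0], [0.0, -0.0, -1.0]]
wrist_force: [0.5, 0.5, -0.7]
finger_gap: 0.0
gripper_force: 0.0
```

Call:
send_rows([
  [[1,0,0,-0.001,0,0,0],[1,0,0,-0.002,0,0,0],[1,0,0,-0.002,0,0,0]],
])

```text
time: 3.27
ee_pos: [449.5, 3.4, 193.2]
tcp_rot: [[-0.996, -0.09, -0.0], [-0.09, 0.996, -0.0], [0.0, -0.0, -1.0]]
wrist_force: [0.0, 0.7, -0.7]
finger_gap: -0.2
gripper_force: 0.0
```

Call:
send_rows([
  [[1,0,0,-0.001,0,0,0],[1,0,0,-0.0015,0,0,0],[1,0,0,-0.0015,0,0,0]],
])

```text
time: 3.52
ee_pos: [449.5, 3.4, 191.8]
tcp_rot: [[-0.996, -0.09, -0.0], [-0.09, 0.996, -0.0], [0.0, -0.0, -1.0]]
wrist_force: [0.2, -0.1, 0.5]
finger_gap: 0.0
gripper_force: 0.0
```

Call:
send_rows([
  [[1,0,0,-0.001,0,0,0],[1,0,0,-0.0015,0,0,0],[1,0,0,-0.0015,0,0,0]],
])

```text
time: 3.77
ee_pos: [449.6, 3.4, 190.3]
tcp_rot: [[-0.996, -0.09, -0.0], [-0.09, 0.996, -0.0], [0.0, -0.0, -1.0]]
wrist_force: [-0.1, 0.2, 0.7]
finger_gap: -0.1
gripper_force: 0.0
```

Call:
send_rows([
  [[1,0,0,-0.001,0,0,0],[1,0,0,-0.0015,0,0,0],[1,0,0,-0.0015,0,0,0]],
])

```text
time: 4.02
ee_pos: [449.5, 3.4, 188.8]
tcp_rot: [[-0.996, -0.09, -0.0], [-0.09, 0.996, -0.0], [0.0, -0.0, -1.0]]
wrist_force: [-0.9, 0.9, -0.2]
finger_gap: -0.1
gripper_force: 0.0
```

Run:
```python
from cell import telemetry, imaging, env
from h import *
s=telemetry.state(); print(s['ee_pos'],s['wrist_force'])
d=imaging.snapshot('scene'); pickle.dump(d,open('s2.pkl','wb'))
w=imaging.snapshot('wrist'); pickle.dump(w,open('w2.pkl','wb'));print(w['T_tool_cam'])
o=np.hstack([cv2.resize(d['img'][90:240,165:315],(400,400),interpolation=2),cv2.resize(w['img'],(400,300))[:,:].copy() if 0 else cv2.copyMakeBorder(cv2.resize(w['img'],(400,300)),0,100,0,0,0)])
cv2.imwrite('pics/c2.png',o[:,:,::-1])
```

```text
[449.53987279   3.37747513 188.77495753] [-0.90688322  0.90202359 -0.17991878]
[[ 6.69498081e-04 -9.54568288e-01 -2.97991503e-01  7.65697905e+01]
 [ 9.99999557e-01  8.36081925e-04 -4.31554275e-04 -3.50966705e-01]
 [ 6.61093335e-04 -2.97991082e-01  9.54568425e-01 -1.76189371e+02]
 [ 0.00000000e+00  0.00000000e+00  0.00000000e+00  1.00000000e+00]]
```

View pics/c2.png

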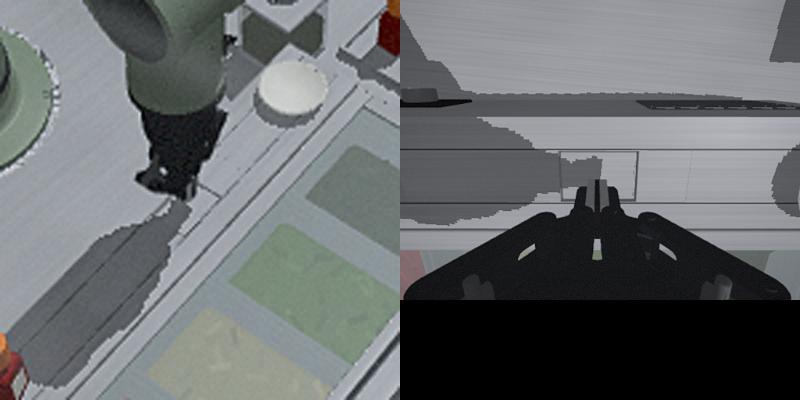

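The tips stand over the seam rectangle and are centred on it. I'll measure the height of the tips above the ledge with the wrist depth.

Run:
```python
from h import *
w=pickle.load(open('w2.pkl','rb')); K=w['K'];T=w['T_tool_cam']
f=512/400
def P(c,r):
    u,v=int((c-400)*f),int(r*f); z=np.median(w['z_map'][v-1:v+2,u-1:u+2]); return (T@np.r_[np.linalg.inv(K)@[u,v,1]*z,1])[:3].round(1)
for c,r in[(570,165),(620,165),(625,190),(500,175),(660,175),(700,175),(660,215),(560,215),(590,190),(605,190),(597,183),(590,205)]: print(c,r,P(c,r))
for c,r in [(560,152),(638,151),(637,200),(561,201)]:
    ray=T[:3,:3]@np.linalg.inv(K)@[(c-400)*f,r*f,1]; o=T[:3,3]; print('corner',(o+ray*(0-o[2])/ray[2]).round(1),(o+ray*(5-o[2])/ray[2]).round(1))
```

```text
570 165 [ 11.1 -22.8  -9.7]
620 165 [10.7 18.2 -8.8]
625 190 [-11.9  23.5  -9.2]
500 175 [  2.3 -80.6 -10.4]
660 175 [  2.2  51.4 -10. ]
700 175 [  2.6  84.6 -10.8]
660 215 [ 12.2  31.1 -81.1]
560 215 [-35.8 -33.4 -10.4]
590 190 [ 11.2  -4.8 -52.9]
605 190 [ 11.6   4.5 -53.6]
597 183 [ 11.7  -0.4 -43.9]
590 205 [ 11.4  -4.3 -70.5]
corner [ 18.9 -31.8   0. ] [ 17.3 -32.7   5. ]
corner [19.9 34.4  0. ] [18.3 35.4  5. ]
corner [-27.1  36.2   0. ] [-30.   37.2   5. ]
corner [-28.2 -33.2   0. ] [-31.2 -34.1   5. ]
```

Run:
```python
from h import *
w=pickle.load(open('w2.pkl','rb')); K=w['K'];T=w['T_tool_cam']
for u in(241,246,252,258,263):
  print(u,[(v,*[int(x) for x in (T@np.r_[np.linalg.inv(K)@[u,v,1]*w['z_map'][v,u],1])[[0,2]]],w['img'][v,u].tolist()) for v in range(214,240,3)])
for p in [(11.5,0,0),(11.5,0,-10),(11.5,0,-40),(0,0,-30)]:
  c=np.linalg.inv(T)@np.r_[p,1]; q=K@c[:3]; print(p,q[:2]/q[2])
```

```text
241 [(214, 8, -9, [94, 94, 98]), (217, 6, -8, [96, 98, 102]), (220, 4, -9, [93, 95, 99]), (223, 2, -8, [96, 98, 100]), (226, 0, -8, [93, 95, 99]), (229, 11, -37, [87, 90, 93]), (232, 11, -40, [84, 88, 88]), (235, 11, -45, [88, 92, 95]), (238, 11, -48, [88, 91, 93])]
246 [(214, 8, -8, [94, 96, 101]), (217, 6, -9, [97, 98, 103]), (220, 4, -8, [95, 96, 97]), (223, 2, -8, [98, 100, 104]), (226, 0, -8, [92, 92, 99]), (229, 11, -37, [88, 88, 92]), (232, 11, -41, [87, 90, 92]), (235, 12, -46, [86, 89, 92]), (238, 11, -47, [83, 86, 88])]
252 [(214, 8, -9, [95, 96, 97]), (217, 7, -10, [96, 98, 102]), (220, 4, -9, [93, 94, 97]), (223, 2, -9, [96, 96, 99]), (226, 0, -8, [97, 98, 101]), (229, 10, -36, [67, 68, 71]), (232, 11, -40, [17, 14, 16]), (235, 11, -45, [21, 21, 21]), (238, 11, -47, [27, 28, 24])]
258 [(214, 8, -9, [139, 140, 148]), (217, 6, -8, [169, 172, 177]), (220, 4, -8, [165, 166, 172]), (223, 2, -9, [170, 172, 177]), (226, 0, -8, [164, 166, 171]), (229, 10, -36, [128, 132, 136]), (232, 11, -41, [81, 85, 87]), (235, 11, -44, [84, 88, 90]), (238, 11, -48, [84, 89, 91])]
263 [(214, 9, -9, [161, 163, 170]), (217, 6, -8, [165, 167, 172]), (220, 4, -8, [158, 160, 166]), (223, 2, -8, [163, 166, 171]), (226, 0, -9, [159, 160, 167]), (229, 10, -35, [127, 129, 133]), (232, 11, -41, [80, 84, 85]), (235, 11, -45, [84, 88, 90]), (238, 11, -48, [84, 88, 91])]
(11.5, 0, 0) [252.64795264 205.12487447]
(11.5, 0, -10) [252.67141897 210.56627072]
(11.5, 0, -40) [252.75981103 231.0627144 ]
(0, 0, -30) [252.69858251 241.60226821]
```

Run:
```python
from h import *
w=pickle.load(open('w2.pkl','rb'))
a=cv2.resize(w['img'][180:300,170:340],None,fx=4.5,fy=4.5,interpolation=2)
cv2.imwrite('pics/c3.png',a[:,:,::-1])
```

```text
(no output)
```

View pics/c3.png

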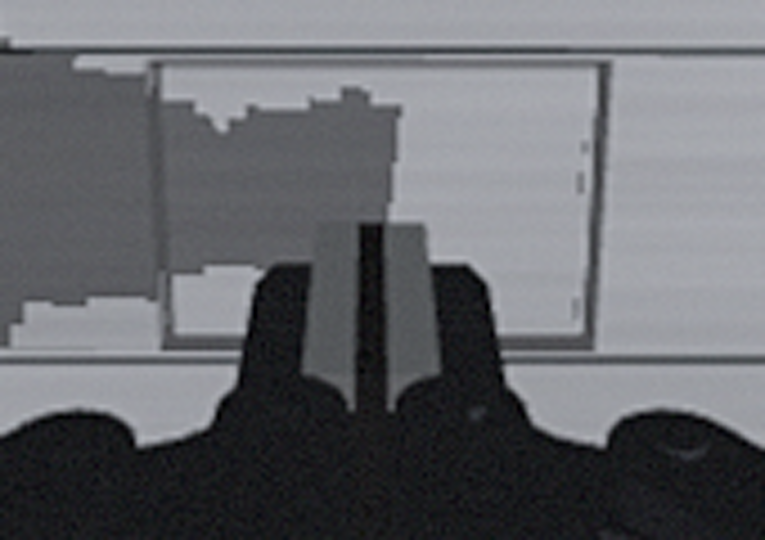

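The wrist depth shows that the pad ends are about 36 mm behind the reported TCP, so they still hang about 27 mm above the plate. They are centred over it. I'll keep descending by feel.

Call:
send_rows([
  [[1,0,0,-0.006,0,0,0],[1,0,0,-0.01,0,0,0],[1,0,0,-0.012,0,0,0],[1,0,0,-0.013,0,0,0],[1,0,0,-0.014,0,0,0],[1,0,0,-0.015,0,0,0],[1,0,0,-0.016,0,0,0],[1,0,0,-0.016,0,0,0]],
])

```text
time: 4.78
ee_pos: [449.6, 3.4, 172.8]
tcp_rot: [[-0.996, -0.09, -0.0], [-0.09, 0.996, -0.0], [0.0, -0.0, -1.0]]
wrist_force: [0.5, 0.6, -0.5]
finger_gap: 0.2
gripper_force: 0.0
```

Call:
send_rows([
  [[1,0,0,-0.001,0,0,0],[1,0,0,-0.002,0,0,0],[1,0,0,-0.003,0,0,0],[1,0,0,-0.003,0,0,0]],
])

```text
time: 5.12
ee_pos: [449.5, 3.3, 169.7]
tcp_rot: [[-0.996, -0.09, -0.0], [-0.09, 0.996, -0.0], [0.0, -0.0, -1.0]]
wrist_force: [1.3, -0.0, -0.1]
finger_gap: 0.1
gripper_force: 0.0
```

Call:
send_rows([
  [[1,0,0,-0.001,0,0,0],[1,0,0,-0.002,0,0,0],[1,0,0,-0.002,0,0,0]],
])

```text
time: 5.37
ee_pos: [449.5, 3.4, 167.7]
tcp_rot: [[-0.996, -0.09, -0.0], [-0.09, 0.996, -0.0], [0.0, -0.0, -1.0]]
wrist_force: [-0.1, 0.1, 0.1]
finger_gap: 0.0
gripper_force: 0.0
```

Call:
send_rows([
  [[1,0,0,-0.001,0,0,0],[1,0,0,-0.002,0,0,0],[1,0,0,-0.002,0,0,0]],
])

```text
time: 5.62
ee_pos: [449.5, 3.4, 165.7]
tcp_rot: [[-0.996, -0.09, -0.0], [-0.09, 0.996, -0.0], [0.0, -0.0, -1.0]]
wrist_force: [-0.5, -1.1, 0.4]
finger_gap: 0.1
gripper_force: 0.0
```

Call:
send_rows([
  [[1,0,0,-0.001,0,0,0],[1,0,0,-0.0015,0,0,0],[1,0,0,-0.0015,0,0,0]],
])

```text
time: 5.87
ee_pos: [449.6, 3.4, 164.4]
tcp_rot: [[-0.996, -0.09, 0.0], [-0.09, 0.996, 0.0], [-0.0, 0.0, -1.0]]
wrist_force: [-1.6, -0.1, 1.6]
finger_gap: -0.1
gripper_force: 1.1
```

Call:
send_rows([
  [[1,0,0,-0.001,0,0,0],[1,0,0,-0.0015,0,0,0],[1,0,0,-0.0015,0,0,0]],
])

```text
time: 6.12
ee_pos: [449.6, 3.4, 162.9]
tcp_rot: [[-0.996, -0.09, 0.0], [-0.09, 0.996, 0.0], [-0.0, 0.0, -1.0]]
wrist_force: [-0.6, 0.5, 3.9]
finger_gap: -0.3
gripper_force: 2.3
```

The plate gives softly, with 3.9 N after about 1.5 mm. I'll press it in now, then lift straight away.

Call:
send_rows([
  [[1,0,0,-0.001,0,0,0],[1,0,0,-0.002,0,0,0],[1,0,0,-0.0025,0,0,0],[1,0,0,-0.0025,0,0,0]],
])

```text
time: 6.45
ee_pos: [449.6, 3.4, 160.4]
tcp_rot: [[-0.996, -0.09, 0.0], [-0.09, 0.996, 0.0], [-0.0, -0.0, -1.0]]
wrist_force: [-1.6, -0.7, 4.4]
finger_gap: -0.5
gripper_force: 2.2
```

Run:
```python
from cell import telemetry, imaging
from h import *
t=pickle.load(open('top.pkl','rb'));d=imaging.snapshot('top'); s=telemetry.state(); print(s['time'],s['ee_pos'],s['wrist_force'])
f=(t['z_map']>0)&(d['z_map']>0); D=np.where(f,t['z_map']-d['z_map'],0)
for u,v in[(185,200),(208,202),(300,198),(330,195),(355,193),(150,195),(310,217)]: print(u,v,D[v-1:v+2,u-1:u+2].mean().round(1))
```

```text
6.5 [449.61178778   3.36022964 160.39911329] [-1.51856781  0.94262925  4.56416803]
185 200 31.5
208 202 31.9
300 198 -26.5
330 195 -36.3
355 193 -65.7
150 195 0.5
310 217 -1.0
```

The lid is released and rising. I'll take the hand up and away towards the robot.

Call:
send_rows([
  [[1,0,0,0.006,0,0,0],[1,0,0,0.02,0,0,0],[1,-0.015,0,0.04,0,0,0],[1,-0.03,0,0.06,0,0,0],[1,-0.03,0,0.08,0,0,0],[1,-0.03,0,0.1,0,0,0],[1,-0.03,0,0.12,0,0,0],[1,-0.03,0,0.12,0,0,0],[1,-0.03,0,0.12,0,0,0],[1,-0.03,0,0.12,0,0,0],[1,-0.03,0,0.12,0,0,0],[1,-0.03,0,0.12,0,0,0],[1,-0.03,0,0.12,0,0,0],[1,-0.03,0,0.12,0,0,0],[1,-0.03,0,0.12,0,0,0],[1,-0.03,0,0.12,0,0,0],[1,-0.03,0,0.12,0,0,0],[1,-0.03,0,0.12,0,0,0],[1,-0.03,0,0.12,0,0,0],[1,-0.03,0,0.12,0,0,0]],
])

```text
time: 8.17
ee_pos: [419.6, 3.4, 280.4]
tcp_rot: [[-0.996, -0.09, -0.0], [-0.09, 0.996, 0.0], [0.0, 0.0, -1.0]]
wrist_force: [-0.1, 0.3, -0.3]
finger_gap: -0.1
gripper_force: 0.0
```

Call:
send_rows([
  [[1,0,0,0,0,0,0],[1,0,0,0,0,0,0],[1,0,0,0,0,0,0],[1,0,0,0,0,0,0],[1,0,0,0,0,0,0],[1,0,0,0,0,0,0],[1,0,0,0,0,0,0],[1,0,0,0,0,0,0],[1,0,0,0,0,0,0],[1,0,0,0,0,0,0],[1,0,0,0,0,0,0],[1,0,0,0,0,0,0],[1,0,0,0,0,0,0],[1,0,0,0,0,0,0],[1,0,0,0,0,0,0],[1,0,0,0,0,0,0],[1,0,0,0,0,0,0],[1,0,0,0,0,0,0],[1,0,0,0,0,0,0],[1,0,0,0,0,0,0]],
])

```text
time: 9.83
ee_pos: [419.6, 3.4, 280.4]
tcp_rot: [[-0.996, -0.09, 0.0], [-0.09, 0.996, -0.0], [-0.0, -0.0, -1.0]]
wrist_force: [-0.2, -0.5, 0.2]
finger_gap: 0.1
gripper_force: 0.0
```

Run:
```python
from cell import telemetry, imaging
import cv2,numpy as np
s=telemetry.state(); print(s['time'],s['ee_pos'],s['wrist_force'])
o=np.hstack([cv2.resize(imaging.snapshot(n)['img'],(400,300)) for n in('top','scene')])
cv2.imwrite('pics/end.png',o[:,:,::-1])
```

```text
9.8333 [419.61180214   3.38253144 280.39206493] [-0.24884534 -0.50862432  0.18181465]
```

View pics/end.png

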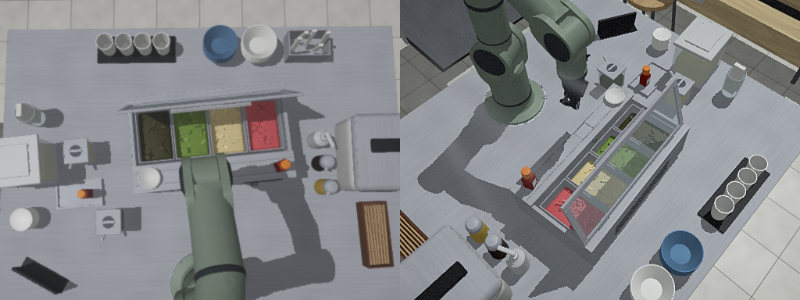

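The lid stands open along its back edge, from (125,105) to (300,95) in the top view. The bottles, pots and saucer are where they were, and the hand is clear.

```bash
python3 -c "
from cell import env
print(env.sign_off())"
```

```text
the job is handed in; nothing more can be done
None
```

I found the catch plate and pressed it in. The lid sprang open by itself, nothing else looked disturbed in the last pictures, and I handed the job in at about 10 s; no verdict was returned.

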